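Index the strap trimmer's mitre arm one hole to the left

TASK

The strap trimmer stands square and the next strap end needs the first mitre cut: hook a fingertip through the red pull ring under its bow, lift the spring index pin out of its hole, swing the arm one hole to the left (the robot's left), and let the pin drop fully home in that hole, then draw your finger out clear. Only hook the ring, do not pinch or force it; do not swing the arm to the right or past that hole, and leave everything else on the bench as it stands.

Things in the scene. Friction and masses are not known exactly. Their poses are not given: they have to be found in the camera images.
- pull_ring: Stiff upright red ring of 7 mm round bar, 42 mm inside, 56 mm outside, fixed on top of the index pin at the front end of the swing arm; it cannot flop or turn on the pin. Origin: centre of its opening, over the pin's axis, 124.5 mm above the table with the pin seated. x runs level through the opening, from the front towards the pivot; y across the ring to the left; z up. A fingertip goes in along +x
- ring_bow (a point): Middle of the inside of the ring's bow (top of its opening), 21 mm above the ring's centre; the finger lifts here. The pin's dark cap, 25 mm across, closes the opening 21 mm below the ring's centre; under it stands a 35 mm wide barrel, top 92 mm above the table. Behind the ring (its +x) the air is free for 65 mm and more, in front wholly free
- pivot (a point): The vertical axis of the swing arm, at the height of the index plate's upper face (42 mm above the table). The pin and ring's axis lies 215 mm from it
- trimmer: Mitre strap trimmer, blue cast base fixed to the bench. Origin on the table under the pivot; -x is its front, y its left. Deck 410 mm wide, from 185 mm before the pivot to 85 mm behind it, 30 mm high; fence 64 mm high behind the pivot. Steel index plate at the front, 195 to 235 mm from the pivot, upper face 42 mm high
- left_hole (a point): Mouth of the first hole to the left of square in the steel index plate, 13.5 mm across, 42 mm above the table. The holes lie 15 degrees (56 mm) apart, 215 mm from the pivot, seven in all from 45 degrees right to 45 degrees left. At the start the pin sits in the middle one (square)
- swing_arm (a joint): Angle of the arm, rad: 0 is square (middle hole), growing as its front end with the ring moves to the robot's left (clockwise from above); 0.262 is the next hole to the left, stops at 0.80 either way. It stays where left; about 2 N sideways at the ring swings it. The arm is a bar 36 mm wide, top 60 mm high; on it a black cutter head, 60 to 120 mm from the pivot, 132 mm high
- index_pin (a joint): How far the pin is drawn up, m: 0 is fully down, 10 mm deep in its hole; 0.010 is the round-nosed 10 mm pin resting on the plate between holes; upper stop at 0.024. It slides straight up and down in the arm. A spring pushes it down: 5.5 N starts it, 8.5 N at the top. In a hole the arm has a play of 0.008 rad either way
- edge_paint: small brown jar with a white cap, 40 mm across and 70 mm tall, standing on the right half of the trimmer's deck; origin at the centre of its underside; loose, to be left alone
- strap_weight: brass block 70 x 34 x 28 mm lying on the left half of the trimmer's deck; origin at the centre of its underside; loose, to be left alone
- dye_orange: orange dye bottle, 42 mm across and 95 mm tall, white cap; origin at the centre of its underside; loose, to be left alone
- dye_black: black dye bottle, 42 mm across and 95 mm tall, white cap; origin at the centre of its underside; loose, to be left alone
- dye_red: red dye bottle, 42 mm across and 95 mm tall, white cap; origin at the centre of its underside; loose, to be left alone
- hammer: hammer with a wooden handle, about 240 mm long, lying on the bench to the left; origin at the centre of its underside; loose, to be left alone
- rivet_tin: shut metal tin, 72 mm across and 45 mm tall, on the bench to the left; origin at the centre of its underside; loose, to be left alone
- mallet: wooden mallet standing on its head, 66 mm across and 206 mm tall, on the bench to the right; origin at the centre of its underside; loose, to be left alone

How it is judged (in metres and radians):
On the way, in this order (a step that is already met when the one before it is completed fails the run):
1. the pin is drawn up clear of the square hole, the arm still standing square (value of joint index_pin above 0.009 m and value of joint swing_arm between -0.06 and 0.1 rad), for 0.05 s.
2. the arm is swung with the pin out of the holes (value of joint index_pin above 0.008 m and value of joint swing_arm between 0.13 and 0.3 rad), for 0.02 s.
3. the pin is fully down in the next hole to the left (value of joint swing_arm between 0.24 and 0.284 rad and value of joint index_pin below 0.003 m), for 0.2 s.
At the end, for the whole second after the job is handed in: The swing arm rests at the first hole left of square (0.262 +- 0.02 rad) with the index pin fully down in it (drawn less than 3 mm), nobody holding it, and every loose thing stands within 20 mm of where it was, upright as before (all of step 3 and velocity of joint swing_arm between -0.02 and 0.02 rad/s and distance of each of edge_paint, strap_weight, dye_orange, dye_black, dye_red, hammer, rivet_tin, mallet from where it was at the start of the episode below 0.02 m and angle between each of edge_paint, strap_weight, dye_orange, dye_black, dye_red, hammer, rivet_tin, mallet's own z axis and vertical below 0.2 rad); the robot touches nothing.
It fails at once if the arm is swung past the next hole to the left (over 0.36 rad) (value of joint swing_arm above 0.36 rad).
It fails at once if the arm is swung to the right (over 0.06 rad) (value of joint swing_arm below -0.06 rad).
It fails at once if the ring is pinched or forced (fingers on it with more than 28 N) (contact force between the fingers and pull_ring above 28 N).
It fails at once if something else on the bench is shifted, lifted or knocked over (over 20 mm or 0.2 rad) (distance of any of edge_paint, strap_weight, dye_orange, dye_black, dye_red, hammer, rivet_tin, mallet from where it was at the start of the episode above 0.02 m or angle between any of edge_paint, strap_weight, dye_orange, dye_black, dye_red, hammer, rivet_tin, mallet's own z axis and vertical above 0.2 rad).
It also fails if it takes over 42 s, if anything falls off the work surface, if the arm or the gripper's body presses on something with over 40 N, if the wrist force passes 120 N, or if a joint passes its speed limit or range.

ROBOT

A 6-joint arm with a two-finger parallel gripper is mounted at the origin on the work surface. World frame = base frame: x ahead of the robot, y to its left, z up, the work surface at z = 0. Lengths are in mm, angles in degrees, forces in N, time in s.
With the tool pointing down it reaches from about 350 to 850 mm from the base axis. Payload 8.1 kg.
Tool frame: the origin (TCP) lies between the finger pads; the fingertips stand 22 mm ahead of it and the grasp point (between the pads) lies 3 mm ahead of it; z points along the fingers, y is the line along which they close (so a half turn about z gives the same grasp; the last joint's range is limited). The gripper opens to 85 mm and grips with 20 to 120 N. Pads are 22 mm wide; open, the fingers measure 114 mm over their backs; the gripper's body (76 mm by 85 mm) begins 54 mm behind the grasp point. The pads swing forward as they close: fully open they stand 13 mm farther back than shut.
Start: joints at [-76.971, 7.471, 85.268, -0, 87.261, -4.893], TCP at [184.655, -570.884, 253.292] pointing down, gripper open.
Joint ranges: [-169.43, 169.43], [-51.17, 129.36], [1.28, 143.12], [-76.62, 256.62], [0, 156.53], [-152.29, 152.29]. Speed limits (degrees/s): [136.94, 136.94, 159.86, 180, 180, 180].

INTERFACE

Orientations are given as [roll, pitch, yaw] about the fixed x, y, z axes, in that order (R = Rz(yaw) Ry(pitch) Rx(roll)).
In Python, from bench import r, vision gives the robot as it stands.
- The arm moves only by the tool step_arm, never from a script. Its argument "targets" is a list that holds one entry, the list of rows, each a list of 6 numbers: the shift along the world's x, y, z in mm, then the turn, a rotation vector about the world's x, y, z in rad. In form: [[[x, y, z, rx, ry, rz], ...]]. A call has 1 to 12 rows; each row is the pose to reach, as a shift and turn from the pose commanded when the call began; what a row does not reach only later rows make up. A row lasts 1/12 s, in which the tool goes at most 41.7 mm and 7.16 degrees, less where a joint would pass 70% of its speed; a pose out of reach is approached as far as the arm can. A call with a gripper value outside its range is refused whole. "fingers" is the gripper's target within -1 to 1 (shut at 1, half-way at 0, fully open at -1), set as the call begins (left out, the last holds). The fingers move at their own pace and stop on an object; "newtons" is the grip in N (left out, the last holds). Time passes only in rows, so rows that repeat a pose let the fingers close. It gives the time, the measured TCP pose, the force, the opening and the grip force at its end, in the units of the state.
- r.sense(): the state, without advancing time (a new reading comes with each control period).
- vision.snapshot(name): name is "scene" or "top"; returns a dict with "img" (384x512x3 uint8, blue, green, red), "mtx" (3x3 intrinsics, pixels), "eye" and "attitude" of the camera in the world. Camera axes: x right, y up, looking along -z (the intrinsics and any distortion apply to the point x, -y, -z); pixel columns grow to the right and rows downward; lengths in mm; the calibration is good to about 2 mm. A picture is of the moment at which its call begins. There is no depth.
- r.hand_in(): hands the job in; it is judged then, once.
The state is a dict: "time": time; "joint_pos": joint angles; "qd": joint speeds; "joint_efforts": joint torques, N m; "tool_pos": TCP position; "tcp_rot": TCP orientation; "ft_force": force on the tool from outside, world axes, zero at the start; "wrist_torque": the same for the moment, N m; "finger_gap": finger opening in mm; "grip_force": force on a finger pad.
Only numpy, scipy, OpenCV 4.12 (cv2) and the standard library are available. Lean on these libraries where they do the work, as an engineer would, in place of code of your own. Each camera call takes 0.05 s, during which the arm holds its last target. There are 200 camera calls.

## Working session

There is one attempt and no reset: what is moved stays moved. The work goes in short steps, Python scripts to look and compute and a tool call to move; the robot and the scene stay as the last step left them, time stands still between calls to the robot, and variables do not carry over. Pictures are saved under pics/ and viewed, at most 10 in all, crops included, and the job is handed in when it is done.

Besides the shell and the picture viewer there is one more tool, called after "Call:" as a command line: name --argument value ..., lists and objects as JSON in quotes. step_arm: Moves the arm, as the interface text tells. Its arguments: {"type":"object","properties":{"targets":{"type":"array"},"fingers":{"type":"number"},"newtons":{"type":"number"}},"required":["targets"]}

```bash
mkdir -p pics
cat > h.py <<'E'
import numpy as np, cv2
from bench import r, vision
def cam(n):
    s=vision.snapshot(n); return s
def proj(s,P):
    R=np.array(s["attitude"]);
    p=R.T@(np.array(P,float)-np.array(s["eye"])); q=np.array(s["mtx"])@np.array([p[0],-p[1],-p[2]]); return q[:2]/q[2]
def ray(s,uv,z):
    R=np.array(s["attitude"]); d=np.linalg.inv(np.array(s["mtx"]))@np.array([uv[0],uv[1],1.]); d=R@np.array([d[0],-d[1],-d[2]])
    e=np.array(s["eye"]); return e+d*(z-e[2])/d[2]
E
python3 - <<'E'
from h import *
for n in("scene","top"):
    s=cam(n); print(n,{k:np.array(v).round(3).tolist() for k,v in s.items() if k!="img"}); cv2.imwrite(f"pics/{n}0.png",cv2.resize(s["img"],None,fx=1.5,fy=1.5,interpolation=cv2.INTER_CUBIC))
print(r.sense())
E
```

```text
scene {'mtx': [[472.243, 0.0, 258.219], [0.0, 472.243, 193.921], [0.0, 0.0, 1.0]], 'eye': [1384.357, -363.496, 1151.231], 'attitude': [40.7, -0.859, 69.352]}
top {'mtx': [[441.749, 0.0, 256.054], [0.0, 441.749, 196.494], [0.0, 0.0, 1.0]], 'eye': [289.938, -42.596, 1604.146], 'attitude': [8.947, 1.108, -90.615]}
{'time': 0.1, 'joint_pos': array([-7.69700309e+01,  7.51087900e+00,  8.53234432e+01, -2.24088472e-03,
        8.72626652e+01, -4.89292766e+00]), 'qd': array([ 0.06240839, -0.07374072, -0.1453917 , -0.01912623, -0.00826361,
       -0.05280719]), 'joint_efforts': array([ 1.21473859e-03, -5.70953429e+01, -5.01941442e+01, -2.75341672e-04,
        8.12794460e-03,  2.25054390e-05]), 'tool_pos': array([ 184.54612725, -570.42264152,  252.34442334]), 'tcp_rot': array([-1.79903175e+02, -6.04244017e-03,  1.79230006e+01]), 'ft_force': array([-0.20516323, -0.01442598,  0.64343186]), 'wrist_torque': array([-0.02029625, -0.05197708,  0.01917781]), 'grip_force': 0.0, 'finger_gap': 85.61882422122954}
```

Attitude is rpy in degrees.

```bash
sed -i 's/R=np.array(s\["attitude"\])/R=Rot.from_euler("xyz",s["attitude"],degrees=True).as_matrix()/; 1a from scipy.spatial.transform import Rotation as Rot' h.py; cat h.py|tail -9
```

```text
from bench import r, vision
def cam(n):
    s=vision.snapshot(n); return s
def proj(s,P):
    R=Rot.from_euler("xyz",s["attitude"],degrees=True).as_matrix();
    p=R.T@(np.array(P,float)-np.array(s["eye"])); q=np.array(s["mtx"])@np.array([p[0],-p[1],-p[2]]); return q[:2]/q[2]
def ray(s,uv,z):
    R=Rot.from_euler("xyz",s["attitude"],degrees=True).as_matrix(); d=np.linalg.inv(np.array(s["mtx"]))@np.array([uv[0],uv[1],1.]); d=R@np.array([d[0],-d[1],-d[2]])
    e=np.array(s["eye"]); return e+d*(z-e[2])/d[2]
```

View pics/scene0.png

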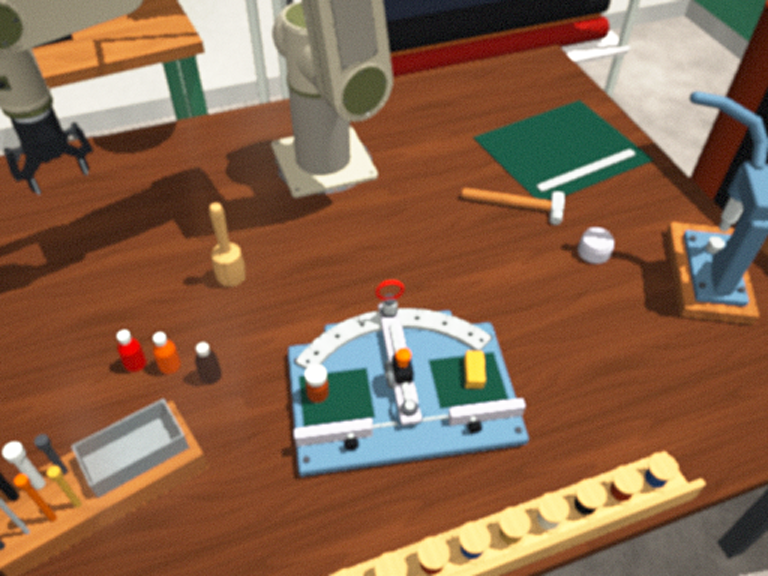

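View pics/top0.png

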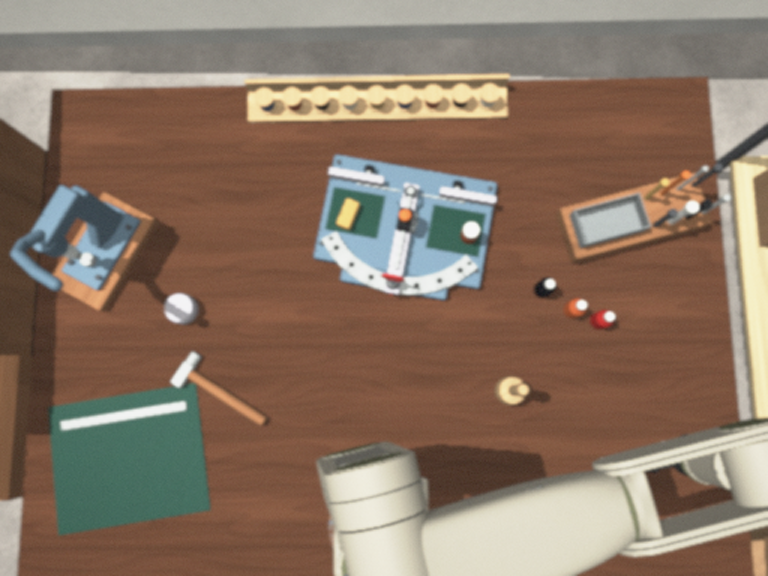

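The scene view shows the red ring at about (390,290) in the enlarged picture, with its front towards the robot. In the top view it is at about (394,278), with the pivot at about (411,190). Next I'll enlarge both around the arm.

Run:
```python
from h import *
a=cam("scene")["img"][175:290,200:350]; b=cam("top")["img"][105:200,215:335]
A=cv2.resize(a,None,fx=5,fy=5,interpolation=cv2.INTER_CUBIC);B=cv2.resize(b,None,fx=6,fy=6,interpolation=cv2.INTER_CUBIC)
cv2.imwrite("pics/sc1.png",A);cv2.imwrite("pics/tc1.png",B)
```

```text
(no output)
```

View pics/sc1.png

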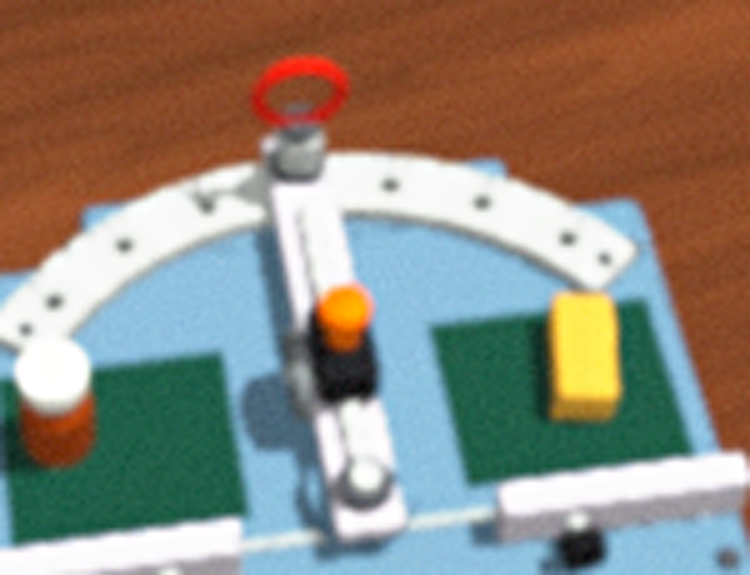

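View pics/tc1.png

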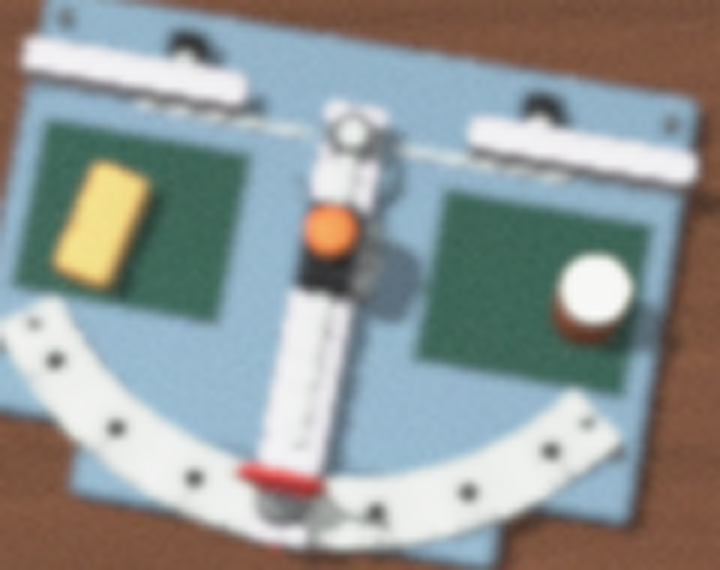

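The scene crop has the ring centre at about (301,92), the left holes at (390,185), (483,203) and (568,238), and the right ones at (207,200), (125,245) and (54,302). The top crop has the ring at about (281,480), with the holes at (194,478), (117,428), (55,360), (377,513), (469,492) and (551,451). I'll fit the trimmer's pose to these.

Run:
```python
from h import *
from scipy.optimize import least_squares
S=cam("scene");T=cam("top")
ang=np.radians([15,30,45,-15,-30,-45])
sc=np.array([(390,185),(483,203),(568,238),(207,200),(125,245),(54,302)])
tp=np.array([(194,478),(117,428),(55,360),(377,513),(469,492),(551,451)])
f=lambda p,k,o:(np.array(p)+.5)/k-.5+np.array(o)
sc=f(sc,5,(200,175));tp=f(tp,6,(215,105)); rs=f((301,92),5,(200,175)); rt=f((281,480),6,(215,105))
def pt(q,a,z): # left positive
    x,y,w=q; l=np.array([-215*np.cos(a),215*np.sin(a)]); c,s=np.cos(w),np.sin(w)
    return [x+c*l[0]-s*l[1],y+s*l[0]+c*l[1],z]
def res(q,b=True):
    e=[]
    for a,u,v in zip(ang,sc,tp): e+=[proj(S,pt(q,a,42))-u,proj(T,pt(q,a,42))-v]
    e+=[proj(S,pt(q,0,124.5))-rs,proj(T,pt(q,0,125))-rt]
    return np.concatenate(e)
o=least_squares(res,[750,-20,-.17],loss='soft_l1')
q=o.x;print(q[:2],np.degrees(q[2]));print(res(q).reshape(-1,4).round(1))
print("ring",pt(q,0,124.5),"next",pt(q,np.radians(15),124.5))
print(r.sense()["time"])
```

```text
[774.1535599  -77.36476508] -11.509203792694265
[[-0.1 -0.2 -0.3 -0.1]
 [-0.3 -0.3 -0.5 -0.2]
 [-0.2 -0.  -0.3 -0.1]
 [-0.2  1.1 -0.4 -0.3]
 [-0.3 -0.2 -0.4  0. ]
 [-0.2 -0.4 -0.2 -0.1]
 [-0.5  0.7 -0.2  0.1]]
ring [np.float64(563.4766366631045), np.float64(-34.46681622321263), 124.5] next [np.float64(581.7580849014986), np.float64(18.598671712757152), 124.5]
0.3
```

Ring centre is at (563.5, -34.5, 124.5), with its +x heading at -11.5°, and the residuals are below a pixel. My plan is to hook with the lower finger of the open gripper, tilting the tool close to horizontal. I'll raise the arm first and then carry it over the mallet.

Call:
step_arm --targets '[[[0,0,35,0,0,0],[0,0,70,0,0,0],[0,5,105,0,0,0],[8,30,120,0,0,0.05],[20,60,120,0,0,0.11],[34,93,120,0,0,0.17],[48,126,120,0,0,0.23],[62,159,120,0,0,0.29],[76,192,120,0,0,0.35],[90,225,120,0,0,0.41],[104,258,120,0,0,0.47],[118,291,120,0,0,0.53]]]'

```text
time: 1.3
tool_pos: [302.9, -278.3, 373.4]
tcp_rot: [180.0, -0.0, 48.4]
ft_force: [1.8, -0.1, -0.7]
finger_gap: 85.1
grip_force: 0.0
```

Call:
step_arm --targets '[[[12,33,0,0,0,0.06],[24,66,0,0,0,0.12],[36,99,0,0,0,0.18],[48,132,0,0,0,0.24],[60,165,0,0,0,0.3],[72,198,0,0,0,0.36],[84,231,0,0,0,0.42],[96,264,0,0,0,0.48],[100,280,0,0,0,0.528],[100,285,0,0,0,0.528],[100,285,0,0,0,0.528]]]'

```text
time: 2.22
tool_pos: [402.6, 6.2, 373.2]
tcp_rot: [-180.0, 0.0, 78.6]
ft_force: [-0.3, -0.4, 0.4]
finger_gap: 85.4
grip_force: 0.0
```

```bash
python3 -c "
from h import *
s=r.sense()
for k in('time','joint_pos','tool_pos','tcp_rot','ft_force'):print(k,np.round(s[k],2))"
```

```text
time 2.22
joint_pos [ -6.43 -24.64 101.85   0.   102.81   4.94]
tool_pos [402.55   6.16 373.23]
tcp_rot [-179.98    0.     78.63]
ft_force [-0.29 -0.42  0.38]
```

Call:
step_arm --targets '[[[0,0,0,-0.022,-0.107,0],[0,0,0,-0.044,-0.214,0],[0,0,0,-0.066,-0.321,0],[0,0,0,-0.088,-0.428,0],[0,0,0,-0.109,-0.535,0],[0,0,0,-0.131,-0.642,0],[0,0,0,-0.153,-0.749,0],[0,0,0,-0.174,-0.855,0],[0,0,0,-0.174,-0.855,0]]]'

```text
time: 2.97
tool_pos: [497.7, 41.5, 387.3]
tcp_rot: [131.8, 1.2, 77.0]
ft_force: [0.1, -2.0, 0.1]
finger_gap: 85.3
grip_force: 0.0
```

```bash
python3 -c "
from h import *
s=r.sense()
for k in('time','joint_pos','tool_pos','tcp_rot','ft_force'):print(k,np.round(s[k],2))
print(Rot.from_euler('xyz',s['tcp_rot'],degrees=True).as_matrix().round(3))
S=cam('scene');cv2.imwrite('pics/s2.png',cv2.resize(S['img'][40:300,120:420],None,fx=2,fy=2))"
```

```text
time 2.97
joint_pos [ 11.64 -51.16 128.   -22.01  59.81  27.63]
tool_pos [497.66  41.46 387.33]
tcp_rot [131.76   1.23  77.01]
ft_force [ 0.13 -2.    0.07]
[[ 0.225  0.653  0.724]
 [ 0.974 -0.134 -0.182]
 [-0.021  0.746 -0.666]]
```

View pics/s2.png

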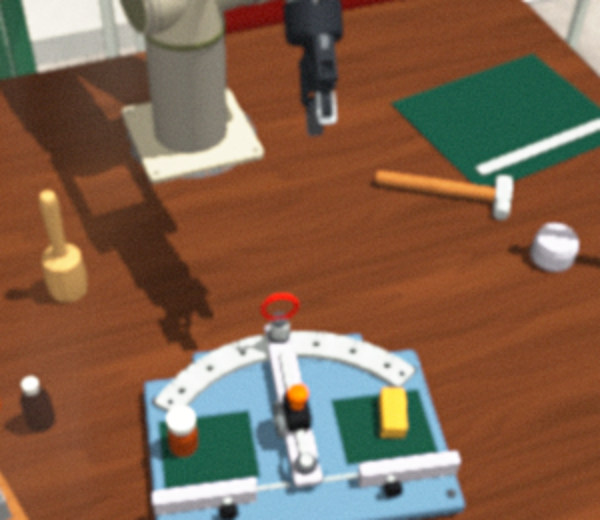

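The picture shows the tool tilted above the bench near (320,110), in front of the ring at (281,307). Joint 2 is at its limit, so I'll fit the kinematics from the readings and pick a tilt that can be reached.

```bash
cat > kin.py <<'E'
from h import *
from scipy.optimize import least_squares
def RT(ax,a): return Rot.from_euler(ax,a,degrees=True).as_matrix()
def fk(p,j):
    a1,off,d1,L2,e,L3,D=p
    A=RT('z',j[0]); t=A@[a1,off,d1]; A=A@RT('y',j[1]); t=t+A@[0,0,L2]; A=A@RT('y',j[2]); t=t+A@[e,0,L3]
    A=A@RT('z',j[3])@RT('y',j[4]); t=t+A@[0,0,D]; A=A@RT('z',j[5]); return t,A
data=[([-76.97,7.511,85.323,-.002,87.263,-4.893],[184.546,-570.423,252.344]),
([-6.43,-24.64,101.85,0,102.81,4.94],[402.55,6.16,373.23]),
([11.64,-51.16,128,-22.01,59.81,27.63],[497.66,41.46,387.33])]
o=least_squares(lambda p:np.concatenate([[.01*(p[4]),.01*(p[0]-0)]]+[fk(p,j)[0]-np.array(t) for j,t in data]),[0,50,200,340,0,500,250])
P=o.x
lim=np.array([[-169.43,169.43],[-51.17,129.36],[1.28,143.12],[-76.62,256.62],[0,156.53],[-152.29,152.29]])
R0=Rot.from_euler('xyz',[131.76,1.23,77.01],degrees=True).as_matrix()
M=fk(P,data[2][0])[1].T@R0   # fixed tool offset
def ik(t,R,j0):
    def f(j):
        x,A=fk(P,j); return np.concatenate([x-t,200*Rot.from_matrix(A@M@R.T).as_rotvec()])
    o=least_squares(f,np.clip(j0,lim[:,0]+.1,lim[:,1]-.1),bounds=(lim[:,0],lim[:,1])); return o.x,np.abs(o.fun).max()
def tool(psi,tau):
    psi,tau=np.radians([psi,tau]); z=np.array([np.cos(psi)*np.cos(tau),np.sin(psi)*np.cos(tau),-np.sin(tau)])
    y=np.array([np.cos(psi)*np.sin(tau),np.sin(psi)*np.sin(tau),np.cos(tau)]); return np.c_[np.cross(y,z),y,z]
E
python3 - <<'E'
from kin import *
print(P.round(1),np.abs(o.fun).max());print(M.round(3))
for tau in(0,15,25,30,35,40,50):
    R=tool(-11.5,tau)
    for name,pt in(("ring",[563.5,-34.5,124.5]),("next",[581.8,18.6,134.5])):
      for back in(0,60):
        t=np.array(pt)+49*R[:,1]-R[:,2]*(back-5)
        b=min((ik(t,R,j0) for j0 in([0,-40,125,0,40,0],[0,-40,125,180,20,-150],[0,-40,125,180,20,150])),key=lambda v:v[1])
        print(tau,name,back,t.round(),b[0].round(1),round(b[1],2))
E
```

```text
[3.000e-01 5.120e+01 3.169e+02 3.684e+02 6.010e+01 5.532e+02 3.424e+02] 0.6012612876677981
[[-0. -1.  0.]
 [ 1. -0.  0.]
 [-0.  0.  1.]]
0 ring 0 [568. -35. 174.] [ 11.5   1.6 143.1 220.8  57.9 152.3] 36.86
0 ring 60 [510. -24. 174.] [ 22.6   8.3 143.1 232.6  72.3 152.3] 52.57
0 next 0 [587.  18. 184.] [ 15.3  -1.2 143.1 220.9  55.  152.3] 19.29
0 next 60 [528.  30. 184.] [ 26.3   5.3 143.1 232.   69.3 152.3] 33.8
15 ring 0 [581. -38. 171.] [  4.6  -9.9 143.1 223.   34.1 147. ] 25.49
15 ring 60 [524. -26. 186.] [ 13.  -28.3 143.1 -76.6  34.4  89. ] 47.42
15 next 0 [599.  15. 181.] [  9.5 -12.3 143.1 226.   32.8 144.9] 9.51
15 next 60 [542.  27. 196.] [ 22.9 -16.  143.1 254.7  44.9 123.8] 34.81
25 ring 0 [588. -40. 167.] [ -3.1 -22.8 143.1 256.6   9.8 107.5] 13.34
25 ring 60 [535. -29. 192.] [  3.9 -34.9 143.1 -48.2  25.9  54.7] 32.87
25 next 0 [607.  14. 177.] [  4.6 -21.4 142.7 250.1  15.5 117.5] 0.0
25 next 60 [553.  24. 202.] [ 12.8 -31.5 143.1 -68.2  27.7  78.7] 15.76
30 ring 0 [592. -40. 164.] [ -5.6 -25.6 143.1 -57.2   6.5  60. ] 3.18
30 ring 60 [541. -30. 194.] [ -0.9 -37.8 14
[... 304 characters left out ...]
11.69
35 next 0 [613.  12. 172.] [  2.9 -21.  136.5 -49.2  15.6  56.5] 0.0
35 next 60 [565.  22. 206.] [  5.2 -36.5 142.5 -35.2  24.2  42.5] 0.0
40 ring 0 [598. -42. 159.] [ -6.8 -23.3 136.9 -12.4  16.9  14.9] 0.0
40 ring 60 [553. -32. 197.] [ -6.1 -39.2 142.4  -9.1  27.2  11.6] 0.0
40 next 0 [616.  12. 169.] [  2.  -19.4 132.9 -31.5  20.1  38.7] 0.0
40 next 60 [571.  21. 207.] [  4.  -33.2 137.8 -25.1  28.8  32.4] 0.0
50 ring 0 [603. -43. 152.] [ -7.4 -17.6 128.5  -5.4  29.3   7.9] 0.0
50 ring 60 [566. -35. 198.] [ -6.9 -29.5 131.9  -4.8  37.8   7.3] 0.0
50 next 0 [622.  10. 162.] [  0.5 -14.3 124.8 -15.   31.1  22.1] 0.0
50 next 60 [584.  18. 208.] [  1.7 -25.2 127.9 -13.5  38.9  20.8] 0.0
```

Run:
```python
from kin import *
s=r.sense();p=s['tool_pos'];R0=Rot.from_euler('xyz',s['tcp_rot'],degrees=True).as_matrix()
j=[-6,-35,138,-9,27,11]
def go(n,C,psi,tau,back):
    global j
    R=tool(psi,tau); t=np.array(C)+50*R[:,1]-R[:,2]*(9+back)
    j,e=ik(t,R,j); print(n,t.round(1),Rot.from_matrix(R).as_euler('xyz',degrees=True).round(1),j.round(1),round(e,2),'shift',(t-p).round(1),'turn',Rot.from_matrix(R@R0.T).as_rotvec().round(3))
for tau in(42,45):
    go('pre',[563.5,-34.5,127],-11.5,tau,50)
    go('in',[563.5,-34.5,127],-11.5,tau,-12)
    go('up',[563.5,-34.5,146],-11.5,tau,-12)
    go('sw',[581.8,18.6,146],-26.5,tau,-12)
    go('sw20',[581.8,18.6,146],-18,tau,-12)
    go('out',[581.8,18.6,127],-26.5,tau,50)
```

```text
pre [553.3 -32.4 203.6] [132.    0.   78.5] [ -6.2 -38.4 140.3  -7.8  30.5  10.2] 0.0 shift [  55.   -74.9 -181.4] turn [0.021 0.    0.024]
in [598.5 -41.6 162.1] [132.    0.   78.5] [ -6.9 -23.1 135.3  -9.9  20.2  12.4] 0.0 shift [ 100.2  -84.1 -222.9] turn [0.021 0.    0.024]
up [598.5 -41.6 181.1] [132.    0.   78.5] [ -6.9 -25.2 134.5  -8.7  23.   11.1] 0.0 shift [ 100.2  -84.1 -203.9] turn [0.021 0.    0.024]
sw [613.7   2.7 181.1] [132.    0.   63.5] [  9.5 -14.2 126.3 -48.   36.   67.8] 0.0 shift [ 115.4  -39.8 -203.9] turn [ 0.021 -0.003 -0.238]
sw20 [615.7   7.6 181.1] [132.   0.  72.] [  5.3 -18.  129.3 -38.1  28.5  50.7] 0.0 shift [ 117.4  -34.9 -203.9] turn [ 0.021 -0.001 -0.089]
out [572.5  23.2 203.6] [132.    0.   63.5] [ 13.7 -22.7 130.2 -45.8  42.   66.8] 0.0 shift [  74.2  -19.2 -181.4] turn [ 0.021 -0.003 -0.238]
pre [557.3 -33.2 204.1] [135.    0.   78.5] [ -6.5 -35.4 137.1  -6.4  33.6   8.9] 0.0 shift [  58.9  -75.7 -181. ] turn [0.033 0.051 0.023]
in [600.2 -42.  160.2] [135.    0.   78.5] [ -7.1 -21.3 132.7  -7.7  23.9  10.2] 0.0 shift [ 101.9  -84.4 -224.8] turn [0.033 0.051 0.023]
up [600.2 -42.  179.2] [135.    0.   78.5] [ -7.1 -23.3 132.   -7.   26.6   9.3] 0.0 shift [ 101.9  -84.4 -205.8] turn [0.033 0.051 0.023]
sw [615.3   1.9 179.2] [135.   -0.   63.5] [  8.3 -13.3 124.3 -41.7  37.3  61.5] 0.0 shift [ 117.   -40.6 -205.8] turn [ 0.039  0.047 -0.238]
sw20 [617.4   7.  179.2] [135.   0.  72.] [  4.5 -16.7 127.  -31.8  30.9  44.4] 0.0 shift [ 119.1  -35.4 -205.8] turn [ 0.035  0.05  -0.09 ]
out [576.1  21.4 204.1] [135.   -0.   63.5] [ 12.1 -21.6 127.9 -40.2  43.2  61.1] 0.0 shift [  77.8  -21.  -181. ] turn [ 0.039  0.047 -0.238]
```

Call:
step_arm --targets '[[[25,-20,0,0.01,0,0.012],[40,-45,-20,0.021,0,0.024],[55,-75,-40,0.021,0,0.024],[55,-75,-60,0.021,0,0.024],[55,-75,-80,0.021,0,0.024],[55,-75,-80,0.021,0,0.024]]]'

```text
time: 3.52
tool_pos: [549.7, -35.9, 300.6]
tcp_rot: [132.8, 0.1, 78.2]
ft_force: [-0.6, -0.9, -2.5]
finger_gap: 85.5
grip_force: 0.0
```

Call:
step_arm --targets '[[[2,2,-30,0,0,0],[4,4,-60,0,0,0],[4,4,-85,0,0,0],[4,4,-97,0,0,0],[4,4,-97,0,0,0],[4,4,-97,0,0,0]]]'

```text
time: 4.02
tool_pos: [556.1, -29.5, 210.9]
tcp_rot: [132.3, 0.1, 78.5]
ft_force: [0.3, -0.1, 0.7]
finger_gap: 85.5
grip_force: 0.0
```

Run:
```python
from h import *
s=r.sense();t=s['tool_pos'];print(t,s['tcp_rot'],s['joint_pos'].round(1))
R=Rot.from_euler('xyz',s['tcp_rot'],degrees=True).as_matrix()
S=cam('scene');T=cam('top')
f=lambda uv,k,o:(np.array(uv)-np.array(o)+.5)*k-.5
A=cv2.resize(S['img'][130:250,200:330],None,fx=5,fy=5,interpolation=cv2.INTER_CUBIC)
for y,z,x in[(-42.5,9,0),(-57,9,0),(-42.5,9,-11),(-42.5,9,11),(42.5,9,0)]:
    q=f(proj(S,t+R@[x,y,z]),5,(200,130)); print(q.round()); cv2.circle(A,tuple(int(v) for v in q),2,(0,255,0),-1)
cv2.imwrite('pics/s3.png',A)
```

```text
[556.05110252 -29.52331833 210.87735609] [1.32306105e+02 7.33650351e-02 7.84824277e+01] [ -5.6 -37.9 139.1  -8.5  31.6  11.2]
[297. 223.]
[294. 224.]
[278. 226.]
[316. 221.]
[316. 220.]
```

View pics/s3.png

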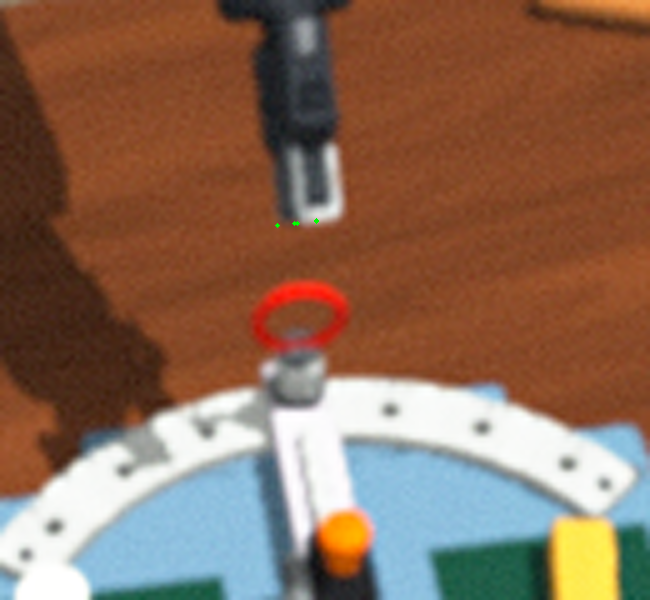

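The lower fingertip lies at about (285,222), the upper at about (320,221), where the model predicts. The ring is ahead, centred at about (301,316). Next I'll correct the start pose for the entry.

Call:
step_arm --targets '[[[-3,-3,-7,0,0,0],[-3,-3,-7,0,0,0],[-3,-3,-7,0,0,0]]]'

```text
time: 4.37
tool_pos: [552.9, -32.3, 203.3]
tcp_rot: [132.3, 0.1, 78.5]
ft_force: [-0.1, -0.4, -0.5]
finger_gap: 85.5
grip_force: 0.0
```

Call:
step_arm --targets '[[[10,-2,-9.2,0,0,0],[20,-4,-18.4,0,0,0],[28,-5.7,-25.8,0,0,0],[33,-6.7,-30.4,0,0,0],[36,-7.3,-33.2,0,0,0],[36,-7.3,-33.2,0,0,0]]]'

```text
time: 4.87
tool_pos: [589.0, -39.4, 169.2]
tcp_rot: [132.3, 0.1, 78.5]
ft_force: [-0.3, -0.2, 0.2]
finger_gap: 85.2
grip_force: 0.0
```

Call:
step_arm --targets '[[[3,-0.6,-2.8,0,0,0],[6,-1.2,-5.5,0,0,0],[9,-1.8,-8.3,0,0,0],[12,-2.4,-11,0,0,0],[12,-2.4,-11,0,0,0]]]'

```text
time: 5.28
tool_pos: [601.2, -41.8, 158.3]
tcp_rot: [132.3, 0.1, 78.5]
ft_force: [-0.3, -0.1, -0.6]
finger_gap: 85.6
grip_force: 0.0
```

Run:
```python
from h import *
S=cam('scene');T=cam('top')
a=cv2.resize(S['img'][160:230,215:305],(450,350),interpolation=cv2.INTER_CUBIC); b=cv2.resize(T['img'][150:220,225:290],(325,350),interpolation=cv2.INTER_CUBIC)
cv2.imwrite('pics/s4.png',np.hstack([a,b])); s=r.sense(); print(s['tool_pos'],s['ft_force'],s['wrist_torque'])
```

```text
[600.92446387 -41.67749909 158.5409537 ] [-0.02270214 -1.19519522  0.52419242] [ 0.03215887  0.333176   -0.04832618]
```

View pics/s4.png

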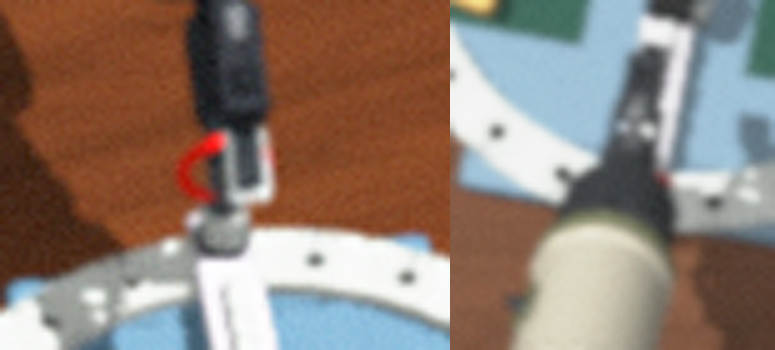

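The ring's left half is visible at (200,165) and the fingers cover its right side. The lower finger is inside and I see no contact force, so I'll lift gently.

Call:
step_arm --targets '[[[0,0,1.5,0,0,0],[0,0,3,0,0,0],[0,0,4.5,0,0,0],[0,0,6,0,0,0],[0,0,7,0,0,0],[0,0,8,0,0,0],[0,0,8,0,0,0]]]'

```text
time: 5.97
tool_pos: [600.2, -41.7, 165.7]
tcp_rot: [132.4, 0.1, 78.5]
ft_force: [-1.5, -1.5, -4.9]
finger_gap: 85.0
grip_force: 2.5
```

Call:
step_arm --targets '[[[0,0,1.5,0,0,0],[0,0,3,0,0,0],[0,0,4.5,0,0,0],[0,0,6,0,0,0],[0,0,7,0,0,0],[0,0,8,0,0,0],[0,0,8,0,0,0]]]'

```text
time: 6.55
tool_pos: [600.6, -41.6, 174.4]
tcp_rot: [132.4, 0.1, 78.5]
ft_force: [-5.7, 0.0, -6.4]
finger_gap: 85.6
grip_force: 4.3
```

Call:
step_arm --targets '[[[0,0,1.5,0,0,0],[0,0,3,0,0,0],[0,0,4.5,0,0,0],[0,0,6,0,0,0],[0,0,7,0,0,0],[0,0,7,0,0,0],[0,0,7,0,0,0]]]'

```text
time: 7.13
tool_pos: [600.6, -41.6, 181.3]
tcp_rot: [132.4, 0.1, 78.5]
ft_force: [-5.8, -0.2, -6.5]
finger_gap: 85.7
grip_force: 4.5
```

Run:
```python
from h import *
S=cam('scene')
cv2.imwrite('pics/s5.png',cv2.resize(S['img'][150:240,205:325],None,fx=6,fy=6,interpolation=cv2.INTER_CUBIC))
s=r.sense(); print(s['tool_pos'],s['ft_force'],s['time'])
f=lambda uv:((np.array(uv)-np.array((205,150))+.5)*6-.5).round()
x=np.array([np.cos(np.radians(-11.5)),np.sin(np.radians(-11.5)),0]);l=np.array([-x[1],x[0],0]);c=np.array([563.5,-34.5,124.5])
for h in(0,8,15,20): print(h,'top',f(proj(S,c+[0,0,24.5+h])),'left',f(proj(S,c+l*24.5+[0,0,h])),'bottom',f(proj(S,c+[0,0,h-24.5])))
```

```text
[600.55592189 -41.64498932 181.27999974] [-6.06123698 -0.57055318 -6.03685103] 7.1833
0 top [329. 231.] left [379. 259.] bottom [327. 298.]
8 top [329. 219.] left [379. 248.] bottom [328. 287.]
15 top [330. 210.] left [380. 238.] bottom [328. 278.]
20 top [330. 202.] left [380. 231.] bottom [328. 271.]
```

View pics/s5.png

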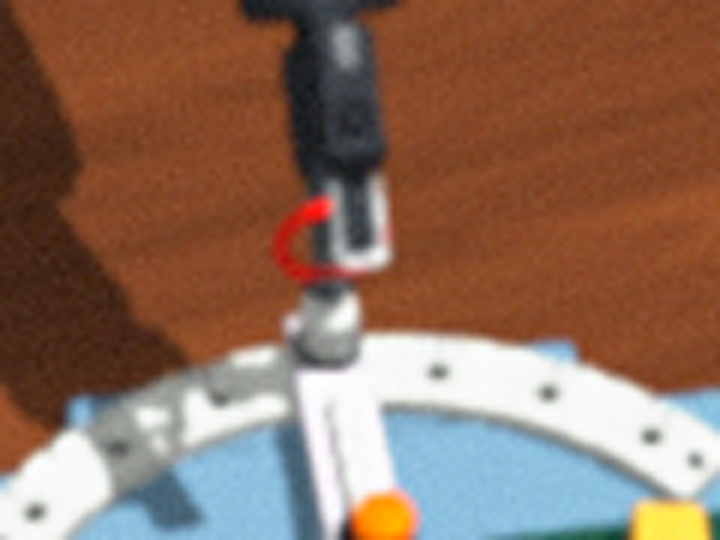

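The red ring's lower edge is now at about row 277, so the pin is up roughly 15 mm. I'll swing along the arc about the pivot, turning the tool with it.

Call:
step_arm --targets '[[[0.8,3.7,0,0,0,-0.022],[1.7,7.5,0,0,0,-0.044],[2.7,11.3,0,0,0,-0.065],[3.8,15,0,0,0,-0.087],[4.9,18.7,0,0,0,-0.109],[6.2,22.4,0,0,0,-0.131],[7.5,26,0,0,0,-0.153],[8.9,29.6,0,0,0,-0.175],[10.3,33.2,0,0,0,-0.196],[11.9,36.7,0,0,0,-0.218],[11.9,36.7,0,0,0,-0.218]]]'

```text
time: 8.1
tool_pos: [613.1, -3.5, 181.6]
tcp_rot: [132.3, -0.0, 66.0]
ft_force: [-5.4, 1.8, -7.3]
finger_gap: 85.4
grip_force: 4.5
```

Call:
step_arm --targets '[[[1.6,3.4,0,0,0,-0.022],[3.2,6.5,0,0,0,-0.044],[3.2,6.5,0,0,0,-0.044]]]'

```text
time: 8.35
tool_pos: [616.3, 2.8, 181.5]
tcp_rot: [132.3, -0.1, 63.5]
ft_force: [-6.0, 1.1, -7.1]
finger_gap: 85.4
grip_force: 4.6
```

Run:
```python
from h import *
S=cam('scene')
cv2.imwrite('pics/s6.png',cv2.resize(S['img'][150:240,215:335],None,fx=6,fy=6,interpolation=cv2.INTER_CUBIC))
s=r.sense(); print(s['tool_pos'],s['tcp_rot'],s['ft_force'],s['time'])
f=lambda uv:((np.array(uv)-np.array((215,150))+.5)*6-.5).round()
for a in(13,15,17):
    w=np.radians(-11.51-a); x=np.array([np.cos(w),np.sin(w),0]);l=np.array([-x[1],x[0],0]);c=np.array([774.15,-77.36,124.5])-215*x
    print(a,'ringL',f(proj(S,c+l*24.5+[0,0,15])),'ringR',f(proj(S,c-l*24.5+[0,0,15])),'arm edges @170: L',f(proj(S,c+45*x+18*l+[0,0,-64.5])),'R',f(proj(S,c+45*x-18*l+[0,0,-64.5])))
```

```text
[616.22552716   2.83995234 181.41532261] [ 1.32341722e+02 -3.37274775e-02  6.35778155e+01] [-5.08575432  3.01019306 -6.75149446] 8.4
13 ringL [423. 245.] ringR [320. 238.] arm edges @170: L [397. 421.] R [323. 416.]
15 ringL [438. 247.] ringR [335. 238.] arm edges @170: L [409. 423.] R [335. 416.]
17 ringL [454. 250.] ringR [351. 238.] arm edges @170: L [421. 425.] R [347. 416.]
```

View pics/s6.png

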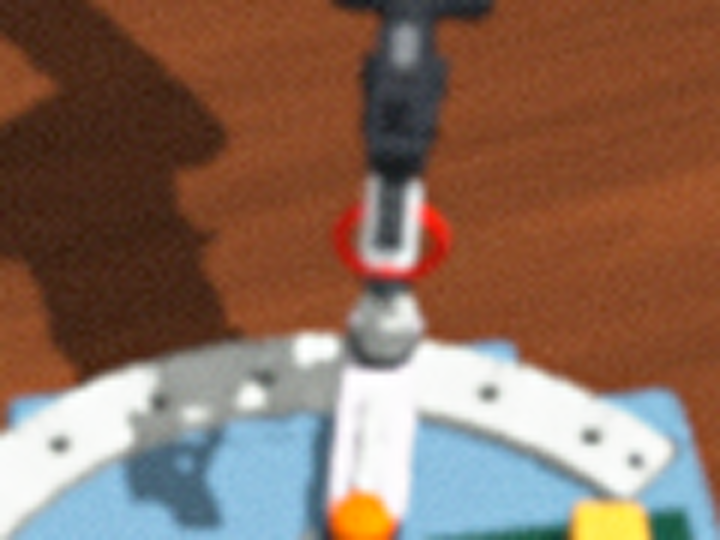

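The ring spans columns 340 to 444 and the arm edges at row 420 are at 333 and 410, so the swing is about 15°. I'll lower the ring and use the force to see whether the pin enters the hole.

Call:
step_arm --targets '[[[0,0,-2,0,0,0],[0,0,-4,0,0,0],[0,0,-6,0,0,0],[0,0,-8,0,0,0],[0,0,-9.5,0,0,0],[0,0,-9.5,0,0,0],[0,0,-9.5,0,0,0]]]'

```text
time: 8.98
tool_pos: [616.3, 2.7, 172.2]
tcp_rot: [132.3, -0.1, 63.6]
ft_force: [-5.7, 3.0, -6.7]
finger_gap: 85.6
grip_force: 4.7
```

The ring is still loaded at about 6.5 mm, so the pin is in the hole. I'll lower it the rest of the way.

Call:
step_arm --targets '[[[0,0,-2,0,0,0],[0,0,-4,0,0,0],[0,0,-6,0,0,0],[0,0,-8,0,0,0],[0,0,-10,0,0,0],[0,0,-12,0,0,0],[0,0,-12.5,0,0,0],[0,0,-12.5,0,0,0]]]'

```text
time: 9.65
tool_pos: [617.3, 1.9, 161.4]
tcp_rot: [132.2, -0.1, 63.6]
ft_force: [0.8, -0.1, -0.5]
finger_gap: 85.4
grip_force: 0.0
```

Force is gone, so the pin is down. Next I'll draw the finger out along its own axis.

Call:
step_arm --targets '[[[0,0,-2,0,0,0],[-2,1,0,0,0,0],[-5.3,2.6,3.4,0,0,0],[-10,5,8.2,0,0,0],[-16.6,8.2,14.9,0,0,0],[-26.5,13.2,25,0,0,0],[-36.4,18.1,35,0,0,0],[-46.3,23.1,45,0,0,0],[-53,26.4,52,0,0,0],[-53,26.4,70,0,0,0],[-53,26.4,90,0,0,0],[-53,26.4,90,0,0,0]]]'

```text
time: 10.65
tool_pos: [564.6, 28.9, 256.0]
tcp_rot: [131.9, -0.2, 63.6]
ft_force: [0.7, 0.4, 2.1]
finger_gap: 85.4
grip_force: 0.0
```

Run:
```python
from h import *
S=cam('scene')
cv2.imwrite('pics/s7.png',cv2.resize(S['img'][150:240,215:335],None,fx=6,fy=6,interpolation=cv2.INTER_CUBIC))
s=r.sense(); print(s['tool_pos'],s['ft_force'],s['time'])
f=lambda uv:((np.array(uv)-np.array((215,150))+.5)*6-.5).round()
w=np.radians(-26.51); x=np.array([np.cos(w),np.sin(w),0]);l=np.array([-x[1],x[0],0]);c=np.array([774.15,-77.36,124.5])-215*x
for h in(0,10):print(h,'L',f(proj(S,c+l*24.5+[0,0,h])),'R',f(proj(S,c-l*24.5+[0,0,h])),'top',f(proj(S,c+[0,0,24.5+h])),'bot',f(proj(S,c+[0,0,h-24.5])))
```

```text
[564.17951154  28.71051156 253.95307249] [-0.13596121  0.09359774  0.55334308] 10.7
0 L [436. 268.] R [334. 259.] top [388. 229.] bot [383. 296.]
10 L [438. 254.] R [335. 245.] top [389. 215.] bot [384. 283.]
```

View pics/s7.png

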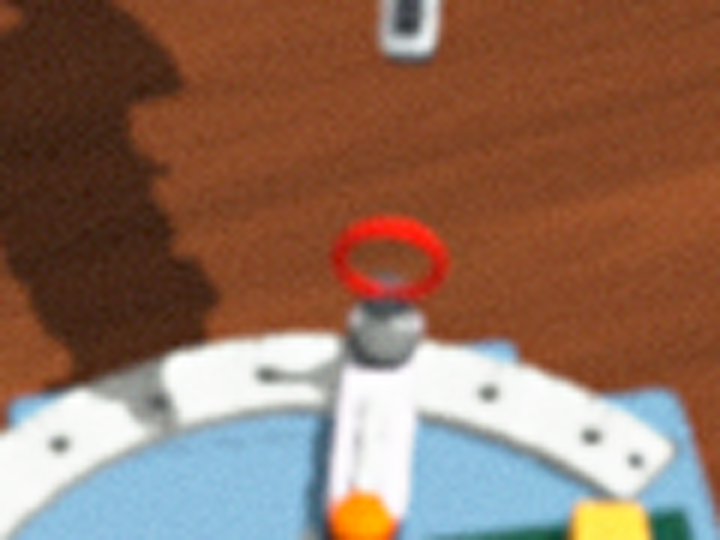

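The ring's top is at about row 227 and its bottom at about row 292, which matches a seated pin at 15°. The finger is well clear at the top of the picture, so I'm handing in.

```bash
python3 -c "
from h import *
print(r.hand_in())"
```

```text
the job is handed in; nothing more can be done
None
```

The swing arm is in the first hole to the left of square, and the last picture and the force readings show the pin fully down there; the finger is drawn clear and the job was handed in at about 10.7 s, with no verdict returned.

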